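# Bedside lights out

## Robot

A 7-joint arm with a two-finger parallel gripper is mounted at the origin on the work surface. World frame = base frame: x ahead of the robot, y to its left, z up, the work surface at z = 0. Lengths are in m, angles in rad, forces in N, time in s.
With the tool pointing down it reaches from about 0.4 to 0.85 m from the base axis. Payload 4.5 kg.
Tool frame: the origin (TCP) lies midway between the tips of the shut fingers; the grasp point (between the pads) lies 19 mm behind it; z points along the fingers, y is the direction in which the jaws open and shut (so a half turn about z gives the same grasp; the last joint's range is limited). The gripper opens to 88 mm and grips with 3 to 60 N. Pads are 18 mm wide; open, the fingers measure 123 mm over their backs; the gripper's body (75 mm by 187 mm) begins 45 mm behind the grasp point.
Start: joints at [1.199, 0.689, -0.195, 1.565, 0.157, 0.902, -0.215], TCP at [0.247, -0.574, 0.208] pointing down, gripper open.
Joint ranges: [-3.01, 3.01], [-0.46, 2.08], [-1.47, 1.51], [0.13, 2.56], [-1, 4.14], [0.04, 2.09], [-2.66, 2.66]. Speed limits (rad/s): [2.57, 2.57, 3.14, 3.14, 3.14, 3.14, 3.14].

## Interface

Orientations are given as a unit quaternion [x, y, z, w].
In Python, from plant import get_state, snapshot, finish_job, find_in gives the robot as it stands.
- The arm moves only by the shell command python3 -m creep 'ROWS' [OPENING] [FORCE]. ROWS is JSON, one flat list of numbers, 6 for each row, row after row: the shift along the tool's x, y, z in mm, then the turn, a rotation vector about the tool's x, y, z in degrees. In form: [tx, ty, tz, wx, wy, wz, tx, ty, tz, wx, wy, wz, ...]. A call has 1 to 5 rows; each row shifts and turns the pose as measured when the row begins, along the tool's axes as they then stand; what a row does not reach is not made up. A row lasts 1/12 s, in which the tool goes at most 41.7 mm and 7.16 degrees, less where a joint would pass 70% of its speed; a pose out of reach is approached as far as the arm can. A call is refused whole if a number of a shift passes 41.7 or a number of a turn 7.16, either way. A call with a gripper value outside its range is refused whole. OPENING is the finger opening in mm, from 0 to 88.1, set as the call begins (- or left out, the last holds). The fingers move at their own pace and stop on an object; FORCE is the grip in N (left out, the last holds). Time passes only in rows, so rows that do not move let the fingers close. It gives the time, the measured TCP pose, the force and the opening at its end, in the units of the state.
- get_state(): the state, without advancing time (a new reading comes with each control period).
- snapshot(name): name is "side" or "top"; returns a dict with "color" (384x512x3 uint8, red, green, blue), "intrinsics" (3x3 intrinsics, pixels), "extrinsics" (4x4, takes a point from world to camera coordinates). Camera axes: x right, y down, z forward; pixel columns grow to the right and rows downward; lengths in m; the calibration is good to about 2 mm. A picture is of the moment at which its call begins. There is no depth.
- finish_job(): hands the job in, once; it reports no verdict.
Trained networks look in the newest picture that a camera, given by its name, has taken for a name from the list of things; names that differ only in an ending like _2 or _b are one class to them, and where a whole thing is asked for, a point or a joint stands for the part that bears it (a point fixed in the world has none). Each returns a list of dicts, best first, with "score" (0 to 1); they miss things now and then, are a little off and sometimes report something else, mostly with a low value. They report only what shows in the picture. A call takes as long as a camera call.
- find_in(thing, camera): "xy" ([column, row] in pixels, amid what is visible of it).
The state is a dict: "clock": time; "q": joint angles; "qd": joint speeds; "joint_torque": joint torques, N m; "tool_pos": TCP position; "eef_rot": TCP orientation; "contact_force": force on the tool from outside, world axes, zero at the start; "moment": the same for the moment, N m; "opening": opening from 0.0 (shut) to 1.0 (fully open).
Only numpy, scipy, OpenCV 4.12 (cv2) and the standard library are available. Lean on these libraries where they do the work, as an engineer would, in place of code of your own. Each camera call takes 0.05 s, during which the arm holds its last target.

## Task

Switch the bedside lights off for the night: on the black switch console, use a fingertip to push every round-knobbed lever that still leans to the front over past its middle, so that it snaps and lies towards the raised rail along the console's back. Leave the alarm's flat paddle switch as it is, do not pinch, hammer or force the levers, and leave the jar, plant and book standing where they are.

Things in the scene. Friction and masses are not known exactly. Their poses are not given: they have to be found in the camera images.
- console: Fixed black switch console, aluminium top plate, 110 x 340 x 45 mm (x, y, height). Origin: centre of its underside, on the table. Its +x axis points to its back edge, where a raised black rail (16 mm wide, top 60 mm above the table) runs the full length. Turned by up to 0.55 rad. Four switches stand on its centre line (x = 0), 75 mm apart, in any order; their levers swing in its x-z plane.
- bat_a_mount: Fixed mount of lever bat_a: a 44 x 40 x 6 mm black plate with a dark steel barrel along the console's y. Origin: centre of its underside, 45 mm above the table; same axes as the console. The lever's hinge axis (along y) lies 8 mm above the origin.
- bat_b_mount: Fixed mount of lever bat_b, the same as bat_a_mount.
- bat_c_mount: Fixed mount of lever bat_c, the same as bat_a_mount.
- paddle_mount: Fixed mount of the paddle, the same as bat_a_mount.
- bat_a_tip (a point): Centre of the 18 mm steel ball at the end of lever bat_a (8 mm thick rod, 50 mm from hinge axis to ball centre). Leaning either way the ball centre is 24 mm in front of or behind the hinge and 97 mm above the table; upright it is 103 mm above the table.
- bat_b_tip (a point): Centre of the ball of lever bat_b, the same as bat_a_tip.
- bat_c_tip (a point): Centre of the ball of lever bat_c, the same as bat_a_tip.
- paddle_tip (a point): Point on the flat steel paddle (30 mm wide, 5 mm thick, 59 mm from hinge to end) 50 mm from its hinge. The paddle must not be moved.
- bat_a (a joint): Angle of round-knobbed lever bat_a, rad: 0 = leaning 0.5 rad to the front (on), 0.5 = upright, 1.0 = leaning 0.5 rad to the back rail (off). An over-centre spring drives it to the nearer end: about 4 N at the ball moves it off an end, none at upright; past upright it snaps over by itself. At least two of the three bats start at 0, the third at 0 or 1.
- bat_b (a joint): Angle of lever bat_b, the same as joint bat_a.
- bat_c (a joint): Angle of lever bat_c, the same as joint bat_a.
- paddle (a joint): Angle of the alarm paddle, same meaning; it starts at either end and stays there.
- jar: Loose black jar, 72 mm diameter, 110 mm tall, beside one end of the console; origin at the centre of its underside. Leave alone.
- plant: Loose potted plant, black pot 68 mm wide, leaves to about 115 mm high and 85 mm across, beside the other end of the console; origin at the centre of its underside. Leave alone.
- book: Loose grey book lying flat behind the console, 105 x 160 x 24 mm; origin at the centre of its underside. Leave alone.

How it is judged:
By the outcome, as a careful person would: the job done as asked, in the order asked, and still so for the second after the job is handed in, with the robot touching nothing.
It also fails if it takes over 48 s, if anything falls off the work surface, if the arm or the gripper's body presses on something with over 40 N, if the wrist force passes 120 N, or if a joint passes its speed limit or range.

## Working session

There is one attempt and no reset: what is moved stays moved. The work goes in short steps, Python scripts to look and compute and a shell command to move; the robot and the scene stay as the last step left them, time stands still between calls to the robot, and variables do not carry over. Pictures are saved under pics/ and viewed, and the job is handed in when it is done.

```bash
ls; mkdir -p pics
python3 - <<'E'
from plant import *
import cv2,json
s=get_state();print({k:s[k] for k in("clock","tool_pos","eef_rot","contact_force","opening")})
for n in("side","top"):
    r=snapshot(n);cv2.imwrite(f"pics/{n}0.png",r["color"][:,:,::-1])
    print(n,r["intrinsics"].tolist(),r["extrinsics"].tolist())
    for t in("console","bat_a_tip","bat_a_mount","paddle_tip","paddle_mount","jar","plant","book"):
        print(t,[([round(v) for v in d["xy"]],round(d["score"],2)) for d in find_in(t,n)])
E
```

```text
pics
{'clock': 0.0, 'tool_pos': array([ 0.24640574, -0.57362641,  0.20720257]), 'eef_rot': array([ 9.79473818e-01,  2.01569339e-01, -2.53173369e-04, -8.82104029e-04]), 'contact_force': array([ 0.64857129,  0.13926353, -0.33857859]), 'opening': 0.997064559821001}
side [[392.6104708572099, 0.0, 250.0652614912195], [0.0, 392.6104708572099, 190.38916411538654], [0.0, 0.0, 1.0]] [[-0.998981225372735, -0.04248599479811203, -0.015213533409556486, 0.5807481497730075], [-0.008166968155076396, 0.5017619413654598, -0.8649671987008057, 0.0442318958523682], [0.044382563963147305, -0.8639617436224708, -0.5015977407972223, 1.1496336549471269], [0.0, 0.0, 0.0, 1.0]]
console [([244, 203], 0.59)]
bat_a_tip []
bat_a_mount [([252, 192], 0.65)]
paddle_tip [([248, 197], 0.56), ([258, 169], 0.27)]
paddle_mount [([242, 210], 0.76)]
jar [([287, 148], 0.67)]
plant [([251, 242], 0.67)]
book [([190, 199], 0.82)]
top [[424.7653165742767, 0.0, 257.0759229053094], [0.0, 424.7653165742767, 190.04574391038952], [0.0, 0.0, 1.0]] [[0.023633256596486345, -0.9996323029219257, 0.013293913556644136, -0.005139967903578385], [-0.9818175481364595, -0.025713286175175785, -0.18807745501623546, 0.6212630341486963], [0.18835012968924442, -0.008607314858909601, -0.9820642253829249, 1.095118573331339], [0.0, 0.0, 0.0, 1.0]]
console [([265, 205], 0.62), ([158, 206], 0.52)]
bat_a_tip [([249, 206], 0.44), ([251, 203], 0.41), ([270, 144], 0.41)]
bat_a_mount [([252, 204], 0.7), ([222, 200], 0.68), ([264, 205], 0.48)]
paddle_tip [([223, 203], 0.55)]
paddle_mount [([225, 195], 0.55), ([272, 144], 0.41)]
jar [([366, 252], 0.71)]
plant [([161, 209], 0.66)]
book [([274, 143], 0.65)]
```

Run:
```python
import cv2
a=cv2.imread("pics/top0.png");cv2.imwrite("pics/top0z.png",cv2.resize(a[110:290,140:400],None,fx=3,fy=3,interpolation=cv2.INTER_CUBIC))
a=cv2.imread("pics/side0.png");cv2.imwrite("pics/side0z.png",cv2.resize(a[110:290,150:350],None,fx=3.3,fy=3.3,interpolation=cv2.INTER_CUBIC))
```

```text
(no output)
```

View pics/top0z.png

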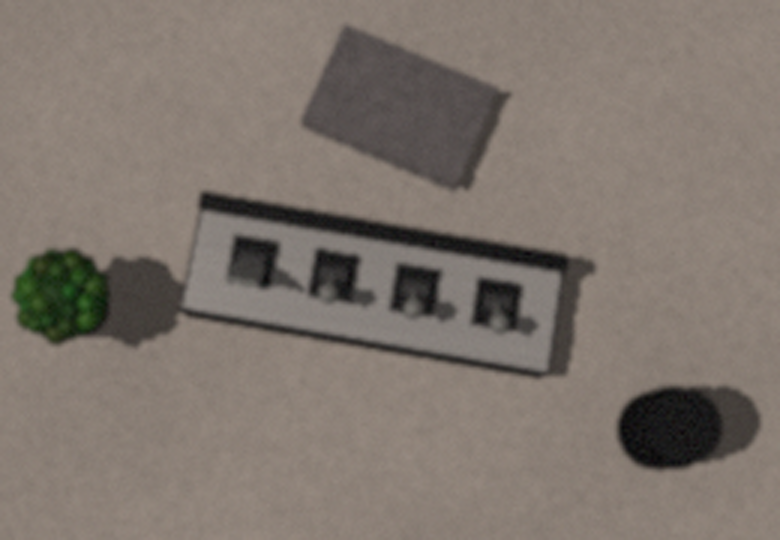

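View pics/side0z.png

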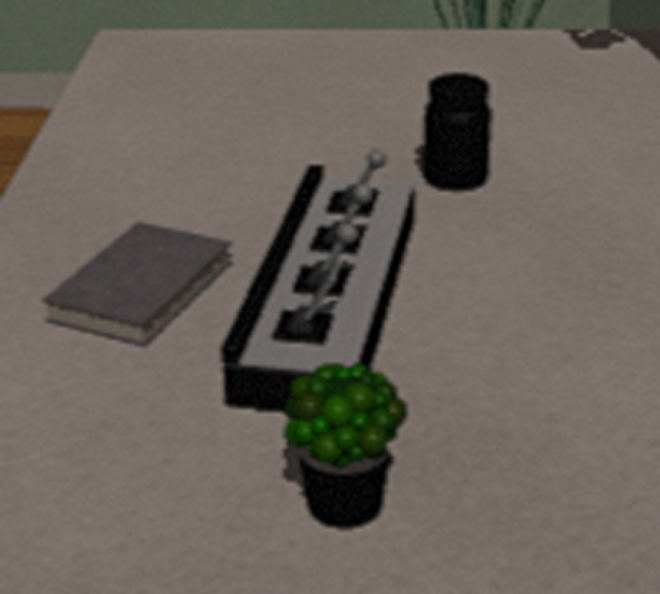

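View pics/top0.png

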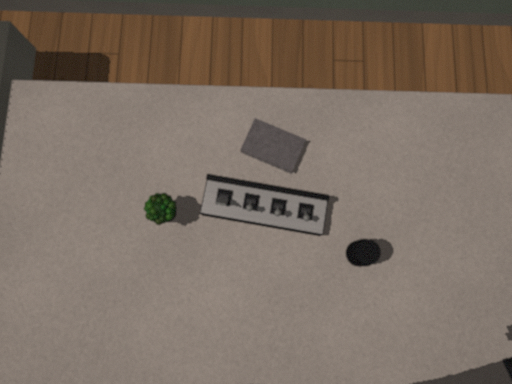

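The top view shows the console with its rail along the upper edge. The paddle is the leftmost switch, at about px (224,198). The three round-knobbed levers are at about (251,206), (278,212) and (306,217), and all seem to lean to the front. I'll fit the pose next.

```bash
cat > h.py <<'E'
import numpy as np,cv2
K=dict(side=np.array([[392.6104708572099,0,250.0652614912195],[0,392.6104708572099,190.38916411538654],[0,0,1]]),top=np.array([[424.7653165742767,0,257.0759229053094],[0,424.7653165742767,190.04574391038952],[0,0,1]]))
E=dict(side=np.array([[-0.998981225372735,-0.04248599479811203,-0.015213533409556486,0.5807481497730075],[-0.008166968155076396,0.5017619413654598,-0.8649671987008057,0.0442318958523682],[0.044382563963147305,-0.8639617436224708,-0.5015977407972223,1.1496336549471269]]),top=np.array([[0.023633256596486345,-0.9996323029219257,0.013293913556644136,-0.005139967903578385],[-0.9818175481364595,-0.025713286175175785,-0.18807745501623546,0.6212630341486963],[0.18835012968924442,-0.008607314858909601,-0.9820642253829249,1.095118573331339]]))
def proj(n,P):
    P=np.atleast_2d(P);c=P@E[n][:,:3].T+E[n][:,3];u=c@K[n].T;return u[:,:2]/u[:,2:]
def back(n,px,z):
    d=E[n][:,:3].T@np.linalg.solve(K[n],[px[0],px[1],1]);o=-E[n][:,:3].T@E[n][:,3];return o+d*(z-o[2])/d[2]
def con(p,L):
    x,y,t=p;L=np.atleast_2d(L).astype(float);c,s=np.cos(t),np.sin(t)
    return np.c_[x+c*L[:,0]-s*L[:,1],y+s*L[:,0]+c*L[:,1],L[:,2]]
E
python3 - <<'E'
from h import *
from scipy.optimize import least_squares
Z=lambda u,v:(u/3+140,v/3+110); S=lambda u,v:(u/3.3+150,v/3.3+110)
# local coords; y + is left in top picture
obs=[("top",Z(183,310),(-.055,.17,.045)),("top",Z(549,372),(-.055,-.17,.045)),("top",Z(203,192),(.055,.17,.06)),("top",Z(566,256),(.055,-.17,.06)),
("side",S(224,354),(.055,.17,.06)),("side",S(372,368),(-.055,.17,.045)),("side",S(414,186),(-.055,-.17,.045)),("side",S(311,166),(.055,-.17,.06)),("side",S(226,402),(.055,.17,0))]
f=lambda p:np.concatenate([proj(n,con(p,l))[0]-px for n,px,l in obs])
r=least_squares(f,[.5,0,-.1],loss='soft_l1');p=r.x;print(p,f(p).reshape(-1,2).round(1).tolist());np.save("p.npy",p)
for n,(a,b,c,d,s) in dict(top=(110,290,140,400,3),side=(110,290,150,350,3.3)).items():
    im=cv2.imread(f"pics/{n}0.png");im=cv2.resize(im[a:b,c:d],None,fx=s,fy=s,interpolation=cv2.INTER_CUBIC)
    def q(L):return ((proj(n,con(p,L))-[c,a])*s).astype(int)
    for L in([(-.055,-.17,.045),(-.055,.17,.045),(.039,.17,.045),(.039,-.17,.045)],[(.055,-.17,.06),(.055,.17,.06),(.039,.17,.06),(.039,-.17,.06)]):
        cv2.polylines(im,[q(L)],1,(0,255,255),1)
    for k in(-1.5,-.5,.5,1.5):
        y=k*.075
        cv2.polylines(im,[q([(-.022,y-.02,.051),(-.022,y+.02,.051),(.022,y+.02,.051),(.022,y-.02,.051)])],1,(255,255,0),1)
        cv2.circle(im,tuple(q([(-.024,y,.097)])[0].tolist()),8,(0,0,255),1);cv2.circle(im,tuple(q([(.024,y,.097)])[0].tolist()),8,(0,255,0),1)
        print(k,con(p,[(-.024,y,.097)]).round(4))
    cv2.imwrite(f"pics/{n}0o.png",im)
for px in((366,252),):print("jar",back("top",px,.06))
print("plant",back("top",(161,209),.08),"book",back("top",(274,146),.024))
E
```

```text
[ 0.5815071  -0.0117488  -0.14043997] [[-1.3, 1.7], [0.6, 1.6], [-1.0, 0.8], [1.3, -0.2], [-0.7, -3.2], [-3.8, 1.2], [0.2, -1.8], [-1.3, -2.0], [-0.1, 1.0]]
-1.5 [[ 0.542  -0.1198  0.097 ]]
-0.5 [[ 0.5525 -0.0455  0.097 ]]
0.5 [[0.563  0.0287 0.097 ]]
1.5 [[0.5735 0.103  0.097 ]]
-1.5 [[ 0.542  -0.1198  0.097 ]]
-0.5 [[ 0.5525 -0.0455  0.097 ]]
0.5 [[0.563  0.0287 0.097 ]]
1.5 [[0.5735 0.103  0.097 ]]
jar [ 0.46145845 -0.28216632  0.06      ]
plant [0.55967851 0.26250958 0.08      ] book [ 0.75736529 -0.03532477  0.024     ]
```

View pics/top0o.png

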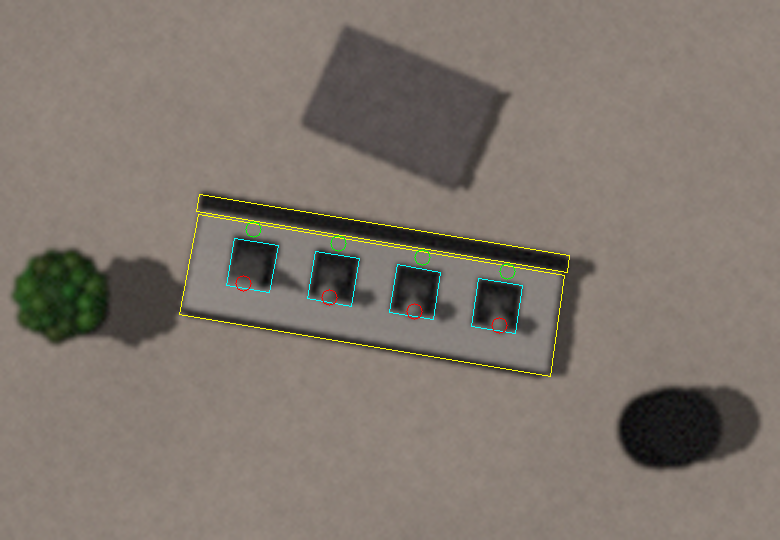

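View pics/side0o.png

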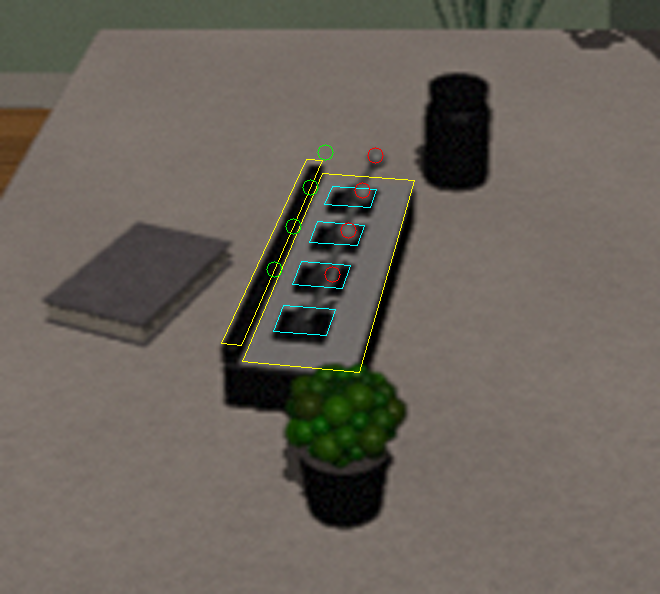

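Fit residuals are about 2 mm. All three bats sit on the red marks, meaning front (on), and the paddle is at k=+1.5. First I'll turn the tool to line up with the console and shut the fingers.

```bash
cat > w.py <<'E'
# usage: w.py lx ly z : shift in tool axes (mm) and yaw left to console-local goal
import sys
from h import *
from plant import get_state
from scipy.spatial.transform import Rotation as R
p=np.load("p.npy");s=get_state();g=con(p,[list(map(float,sys.argv[1:4]))])[0]
r=R.from_quat(s["eef_rot"]);G=R.from_euler("z",p[2])*R.from_quat([1,0,0,0])
d=s["tool_pos"]-con(p,[(0,0,0)])[0];c,n=np.cos(p[2]),np.sin(p[2])
print("t",round(float(s["clock"]),2),"local mm",(np.array([c*d[0]+n*d[1],-n*d[0]+c*d[1],s["tool_pos"][2]])*1e3).round(1),"shift",(r.inv().apply(g-s["tool_pos"])*1e3).round(1),"turn",np.degrees((r.inv()*G).as_rotvec()).round(2),"F",np.round(s["contact_force"],1),"op",round(float(s["opening"]),3))
E
python3 -m creep '[0,0,0,0,0,6.3,0,0,0,0,0,6.3,0,0,0,0,0,6.3,0,0,0,0,0,6.3,0,0,0,0,0,6.3]' 0 10; python3 w.py -.075 -.1125 .2
```

```text
clock: 1.32
tool_pos: [0.2466, -0.5742, 0.208]
eef_rot: [0.997, -0.083, 0.001, -0.0]
contact_force: [-0.5, -0.1, 0.7]
opening: 0.646
t 1.32 local mm [-252.8 -603.8  208. ] shift [ 164.7 -495.9    8.6] turn [-0.04 -0.07 -1.52] F [-0.5 -0.1  0.7] op 0.646
```

```bash
python3 -m creep '[12,-36,0,0,0,-1.5,12,-36,0,0,0,0,12,-36,0,0,0,0,12,-36,0,0,0,0,12,-36,0,0,0,0]' >/dev/null; python3 w.py -.075 -.1125 .2
python3 -m creep '[12,-36,0,0,0,0,12,-36,0,0,0,0,12,-36,0,0,0,0,12,-36,0,0,0,0,12,-36,0,0,0,0]' >/dev/null; python3 w.py -.075 -.1125 .2
```

```text
t 1.73 local mm [-193.6 -430.3  206.9] shift [ 111.1 -320.6    3.7] turn [ 0.6  -0.02 -1.35] F [0.1 0.2 0.7] op 0.269
t 2.15 local mm [-126.9 -243.3  206.2] shift [  48.5 -132.1    4.9] turn [ 0.64 -0.21 -1.45] F [ 0.7 -0.6  0.4] op 0.007
```

```bash
python3 -m creep '[12,-33,0,0,0,0,12,-33,0,0,0,0,12,-33,0,0,0,0,10,-26,0,0,0,-1.4,0,0,0,0,0,0]' >/dev/null; python3 w.py -.075 -.1125 .085
```

```text
t 2.57 local mm [ -72.5 -102.   206.1] shift [ -3.8   9.8 121.1] turn [ 0.32 -0.53  0.85] F [1.1 0.2 0.4] op 0.006
```

```bash
python3 -m creep '[-4,10,25,0,0,0.8,0,0,25,0,0,0,0,0,25,0,0,0,0,0,20,0,0,0,0,0,0,0,0,0]' >/dev/null; python3 w.py -.06 -.1125 .085
python3 - <<'E'
from plant import *
import cv2
for n,(a,b,c,d) in dict(top=(110,290,140,400),side=(70,250,200,400)).items():
    r=snapshot(n);cv2.imwrite(f"pics/{n}1.png",cv2.resize(r["color"][a:b,c:d,::-1],None,fx=3,fy=3,interpolation=cv2.INTER_CUBIC))
E
```

```text
t 2.98 local mm [ -70.  -109.1  110.4] shift [ 9.4  3.4 25.6] turn [ 0.22 -1.16  0.5 ] F [ 0.4 -0.1  0.2] op 0.004
```

View pics/top1.png

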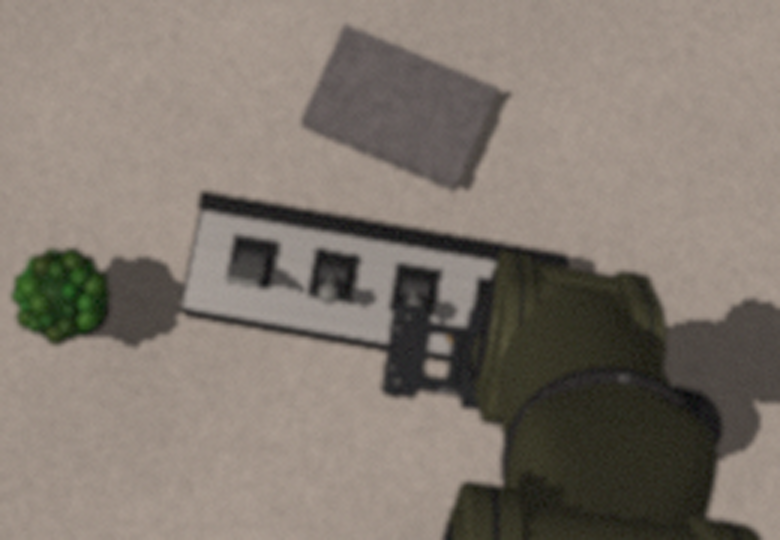

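View pics/side1.png

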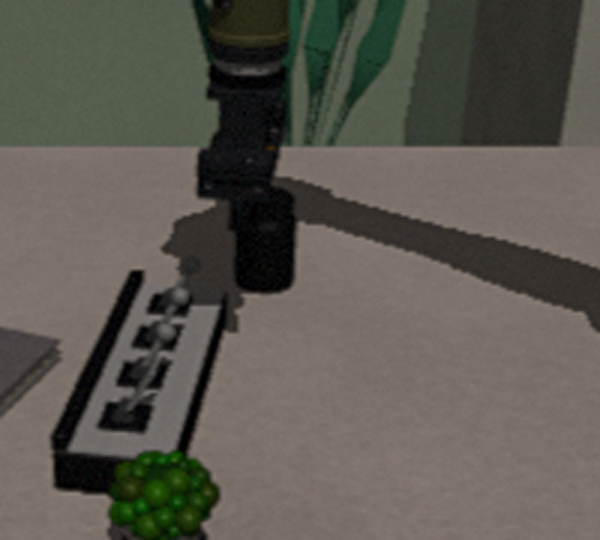

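```bash
python3 - <<'E'
from h import *
p=np.load("p.npy")
print((proj("side",con(p,[(-.07,-.109,.110),(-.024,-.1125,.097)]))-[200,70])*3)
E
python3 -m creep '[5,3,14,0,-1,0.5,4,0,12,0,0,0,0,0,0,0,0,0]' >/dev/null; python3 w.py -.055 -.1125 .085
```

```text
[[235.08391402 254.11722455]
 [191.34284468 261.26847286]]
t 3.33 local mm [ -55.7 -113.3   90.5] shift [ 0.6 -0.8  5.5] turn [ 0.25 -0.8  -0.1 ] F [ 0.  -0.2  0.3] op 0.007
```

```bash
python3 -m creep '[2,0,5,0,-0.5,0,4,0,0,0,0,0,4,0,0,0,0,0,4,0,0,0,0,0]' >/dev/null; python3 w.py -.013 -.1125 .085
```

```text
t 3.67 local mm [ -40.2 -113.5   87.8] shift [27.2 -1.   3. ] turn [ 0.26 -0.43 -0.11] F [-0.2  0.5 -0.2] op 0.004
```

```bash
python3 -m creep '[4,0,1,0,0,0,4,0,1,0,0,0,4,0,0,0,0,0]' >/dev/null; python3 w.py -.013 -.1125 .085
```

```text
t 3.92 local mm [ -26.1 -113.3   86.9] shift [13.1 -0.8  2. ] turn [ 0.25 -0.56 -0.08] F [-0.   0.3  0.8] op 0.007
```

```bash
cat > pic.py <<'E'
import sys,cv2
from plant import *
for n,(a,b,c,d) in dict(top=(150,270,180,340),side=(110,230,200,360)).items():
    r=snapshot(n);cv2.imwrite(f"pics/{n}{sys.argv[1]}.png",cv2.resize(r["color"][a:b,c:d,::-1],None,fx=4,fy=4,interpolation=cv2.INTER_CUBIC))
a,b=cv2.imread(f"pics/top{sys.argv[1]}.png"),cv2.imread(f"pics/side{sys.argv[1]}.png")
o=cv2.convertScaleAbs(cv2.resize(cv2.hconcat([a[:,:],b[:,:]]),None,fx=.62,fy=.62),alpha=2);cv2.imwrite(f"pics/both{sys.argv[1]}.png",o)
E
python3 pic.py 2
```

```text
(no output)
```

View pics/side2.png

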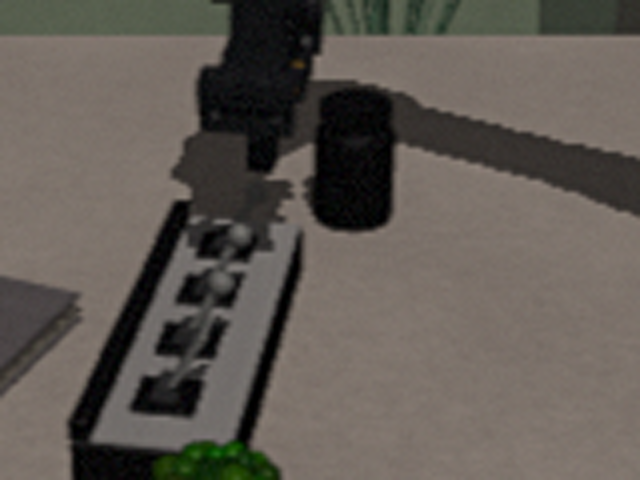

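Run:
```python
from h import *
p=np.load("p.npy")
print((proj("side",con(p,[(-.026,-.113,.087),(-.024,-.1125,.097),(.024,-.1125,.097),(0,-.1125,.103)]))-[200,110])*4)
a=cv2.imread("pics/side2.png")[100:300,120:340];cv2.imwrite("pics/s2z.png",cv2.resize(cv2.convertScaleAbs(a,alpha=2.2),None,fx=3,fy=3,interpolation=cv2.INTER_CUBIC))
```

```text
[[257.70922676 199.80493878]
 [255.12379291 188.35796382]
 [194.83036362 184.43549948]
 [224.82395327 179.43045096]]
```

View pics/s2z.png

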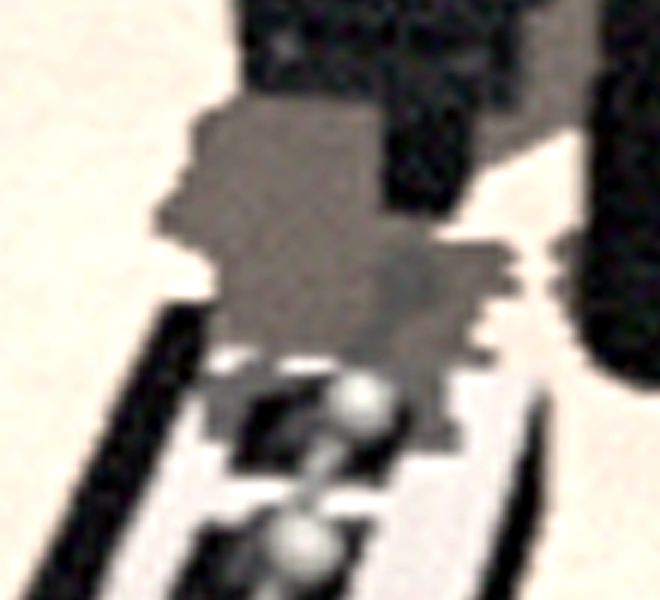

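Run:
```python
from h import *
from plant import *
s=get_state();print(s["tool_pos"],s["q"])
print((proj("top",[s["tool_pos"],s["tool_pos"]+[0,0,.045]])-[180,150])*4, proj("top",[s["tool_pos"]]))
a=cv2.imread("pics/top2.png");cv2.imwrite("pics/t2z.png",cv2.convertScaleAbs(a,alpha=2))
```

```text
[ 0.54040528 -0.12032238  0.08695913] [ 0.12089913  0.77049678  0.02021237  1.90428861 -0.02187977  0.45617342
 -1.55771065]
[[505.41170272 278.42187625]
 [514.51660292 269.85288221]] [[306.35292568 219.60546906]]
```

View pics/t2z.png

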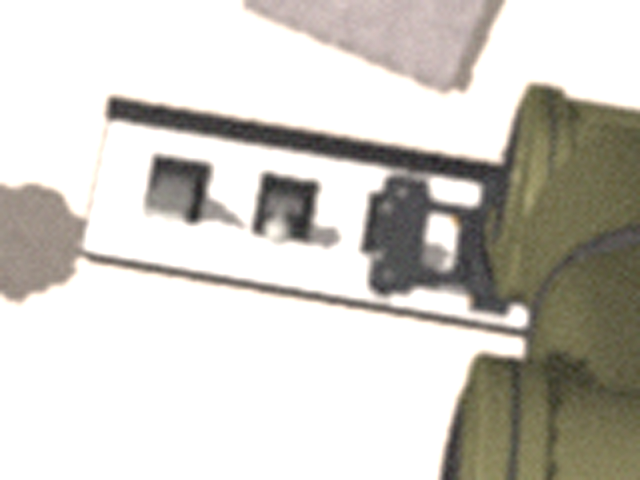

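Run:
```python
from h import *
p=np.load("p.npy")
for l in [(-.026-.0375,-.113+.0935,.151),(-.026+.0375,-.113+.0935,.151),(-.026-.009,-.113+.0175,.087),(-.026+.009,-.113+.0175,.087),(-.026,-.113,.151),(-.026,-.113,.087),(-.026,-.113,.115)]:
    print(l,((proj("side",con(p,[l]))-[200,110])*4).round(0))
    print("    top",((proj("top",con(p,[l]))-[180,150])*4).round(0))
```

```text
(-0.0635, -0.019500000000000003, 0.151) [[290. 178.]]
    top [[359. 302.]]
(0.0115, -0.019500000000000003, 0.151) [[187. 172.]]
    top [[378. 183.]]
(-0.034999999999999996, -0.0955, 0.087) [[266. 210.]]
    top [[477. 288.]]
(-0.017, -0.0955, 0.087) [[243. 209.]]
    top [[480. 261.]]
(-0.026, -0.113, 0.151) [[258. 124.]]
    top [[518. 267.]]
(-0.026, -0.113, 0.087) [[258. 200.]]
    top [[505. 279.]]
(-0.026, -0.113, 0.115) [[258. 167.]]
    top [[510. 274.]]
```

The finger hasn't touched the ball, and there is no force. In the side view the fingertip is at row ~170 (zoomed), about 40 rows above where the reported TCP height puts it. The finger seems higher than reported, so I'll back off and check that before going on.

```bash
python3 -m creep '[-15,0,0,0,0,0,-15,0,0,0,0,0,-8,0,0,0,0,0,0,0,0,0,0,0]' >/dev/null; python3 w.py -.06 -.1125 .065
python3 - <<'E'
from plant import *
from h import *
s=get_state();print(s["tool_pos"])
r=snapshot("side");print(np.abs(r["extrinsics"][:3]-E["side"]).max())
print(((proj("side",[s["tool_pos"]])-[220,110])*8).round())
cv2.imwrite("pics/s3.png",cv2.convertScaleAbs(cv2.resize(r["color"][110:180,220:310,::-1],None,fx=8,fy=8,interpolation=cv2.INTER_CUBIC),alpha=2.2))
r=snapshot("top");print(((proj("top",[s["tool_pos"]])-[250,170])*8).round())
cv2.imwrite("pics/t3.png",cv2.convertScaleAbs(cv2.resize(r["color"][170:240,250:340,::-1],None,fx=8,fy=8,interpolation=cv2.INTER_CUBIC),alpha=2.2))
E
```

```text
t 4.35 local mm [ -64.2 -113.1   86.4] shift [ 4.  -0.7 21.4] turn [ 0.25 -0.67 -0.07] F [-0.5  0.5 -0.2] op 0.004
[ 0.50207887 -0.1147755   0.08636157]
0.0
[[452. 407.]]
[[433. 514.]]
```

View pics/s3.png

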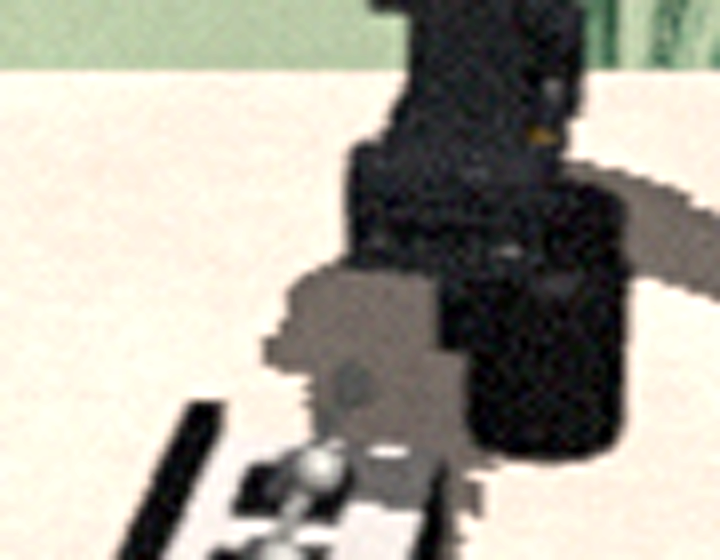

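View pics/t3.png

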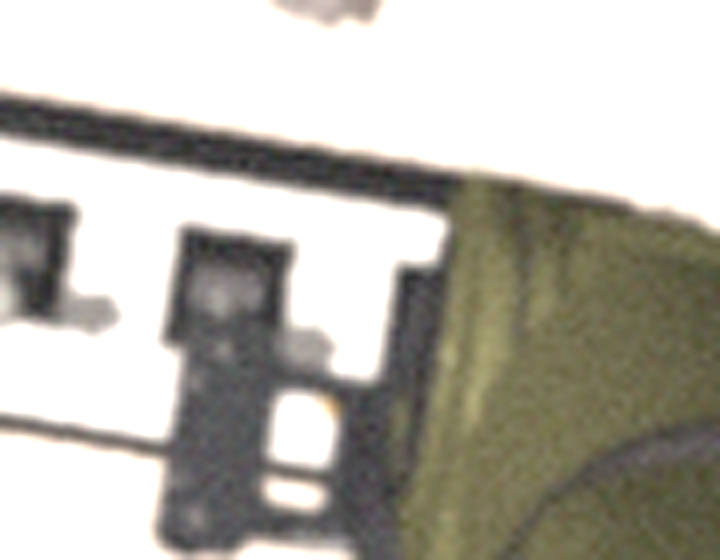

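Run:
```python
from h import *
p=np.load("p.npy")
for nm,o in(("0",(0,0,0)),("z+36",(0,0,.036)),("y-60",(0,-.06,0))):
    for t,l in(("bodyL",(-.0645+.0375,-.113+.0935,.150)),("bodyR",(-.0645-.0375,-.113+.0935,.150)),("fingL",(-.064+.009,-.113+.0175,.0865))):
        q=con(p,[np.add(l,o)])
        print(nm,t,"side",((proj("side",q)-[220,110])*8).round()[0],"top",((proj("top",q)-[250,170])*8).round()[0])
```

```text
0 bodyL side [319. 353.] top [177. 328.]
0 bodyR side [529. 366.] top [138. 568.]
0 fingL side [423. 425.] top [384. 477.]
z+36 bodyL side [319. 260.] top [182. 311.]
z+36 bodyR side [532. 272.] top [143. 559.]
z+36 fingL side [424. 340.] top [396. 466.]
y-60 bodyL side [345. 286.] top [368. 359.]
y-60 bodyR side [546. 298.] top [332. 600.]
y-60 fingL side [443. 360.] top [566. 507.]
```

The top view confirms x and y. The side view fits the gripper sitting about 35 mm higher than reported. Going down to a reported z of 60 mm stays clear of everything under either reading, so I'll do that and look again.

```bash
python3 -m creep '[0,0,10,0,0,0,0,0,10,0,0,0,0,0,6,0,0,0,0,0,0,0,0,0]' >/dev/null; python3 w.py -.06 -.1125 .06
cat > look.py <<'E'
import sys
from plant import *
from h import *
s=get_state()
r=snapshot("side");print(((proj("side",[s["tool_pos"]])-[220,110])*8).round())
cv2.imwrite(f"pics/s{sys.argv[1]}.png",cv2.convertScaleAbs(cv2.resize(r["color"][110:180,220:310,::-1],None,fx=8,fy=8,interpolation=cv2.INTER_CUBIC),alpha=2.2))
E
python3 look.py 4
```

```text
t 4.78 local mm [ -57.9 -113.    58.1] shift [-2.1 -0.5 -2. ] turn [ 0.24 -1.1  -0.05] F [ 0.   0.1 -0. ] op 0.002
[[435. 471.]]
```

View pics/s4.png

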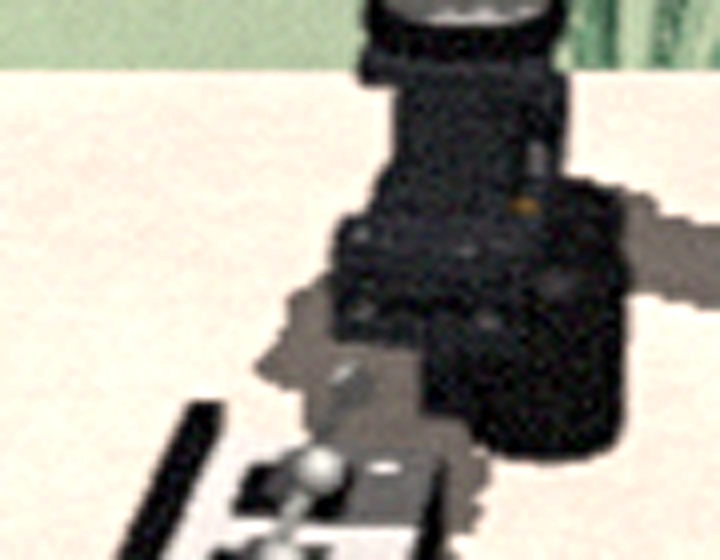

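The fingertip is at about (425,412), next to the ball at (350,380). Its true height is near 92 mm while the state reports 58, so a steady offset of about +34 mm. I'll lower it another 7 mm and push gently, watching the force.

```bash
python3 -m creep '[0,0,6,0,-1,0,4,0,0,0,0,0,4,0,0,0,0,0,0,0,0,0,0,0]' >/dev/null; python3 w.py -.013 -.1125 .052
python3 -m creep '[4,0,0,0,0,0,4,0,0,0,0,0]' >/dev/null; python3 w.py -.013 -.1125 .052;python3 look.py 5
```

```text
t 5.17 local mm [ -48.4 -113.    51.2] shift [35.4 -0.6 -0.8] turn [ 0.24  0.01 -0.05] F [ 1.3  0.  -0.4] op 0.007
t 5.33 local mm [ -40.  -113.1   51.5] shift [27.  -0.6 -0.5] turn [ 0.24  0.02 -0.06] F [0.9 0.3 0. ] op 0.008
[[390. 483.]]
```

View pics/s5.png

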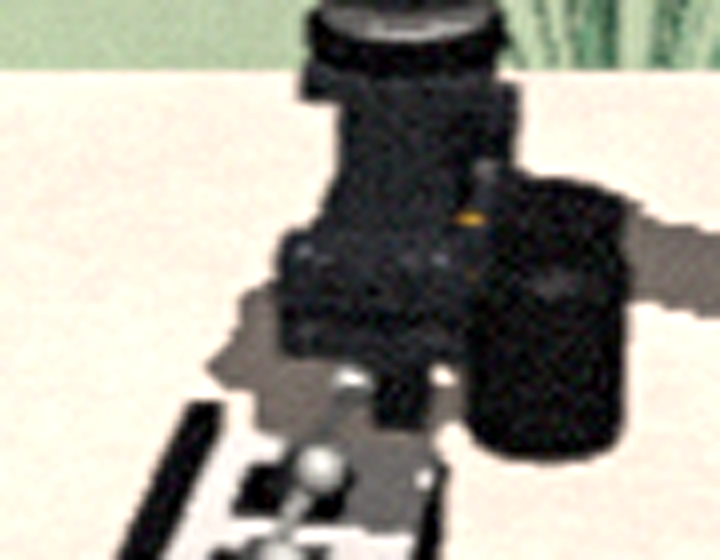

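The finger face at col 375 is now just at the ball (350,380). I'll keep pushing.

```bash
python3 -m creep '[4,0,0,0,0,0,4,0,0,0,0,0]' >/dev/null; python3 w.py -.013 -.1125 .052
python3 -m creep '[4,0,0,0,0,0,4,0,0,0,0,0]' >/dev/null; python3 w.py -.013 -.1125 .052;python3 look.py 6
```

```text
t 5.55 local mm [ -38.2 -113.1   51.4] shift [25.2 -0.7 -1. ] turn [ 0.24  0.79 -0.06] F [-9.6  2.4  7.6] op 0.006
t 5.72 local mm [ -39.7 -113.1   50.9] shift [26.6 -0.6 -2. ] turn [ 0.23  1.89 -0.07] F [-6.3  1.4  5.5] op 0.004
[[389. 484.]]
```

View pics/s6.png

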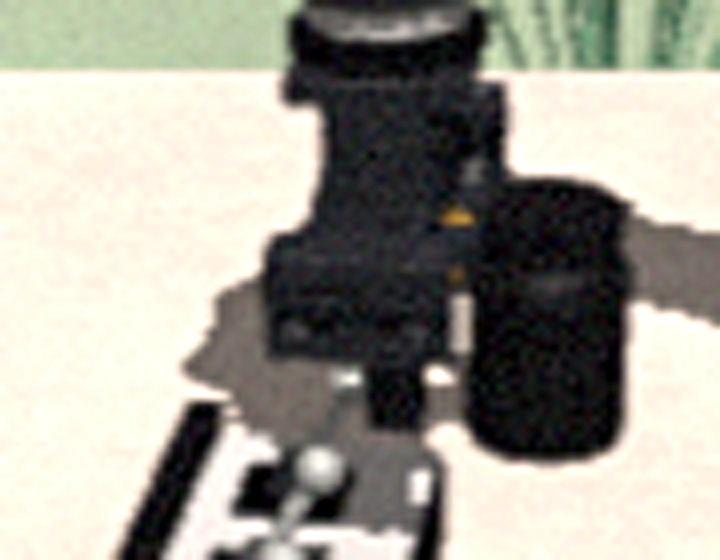

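A contact of about 12 N has stopped the tool and tilted it slightly, while the ball hasn't visibly moved. I'll use the moment to find where the contact is before doing anything else.

Run:
```python
from plant import *
from h import *
s=get_state();F=s["contact_force"];M=s["moment"];print(s["tool_pos"],F,M)
# wrench line closest point
r0=np.cross(F,M)/(F@F);print("line pt (rel)",r0,"dir",F/np.linalg.norm(F))
for n,(a,b,c,d) in dict(top=(180,240,260,340),side=(135,185,235,300)).items():
    r=snapshot(n)["color"][a:b,c:d,::-1].astype(float)
    o=255*(np.clip(r/130,0,1))**.6
    cv2.imwrite(f"pics/e_{n}.png",cv2.resize(o.astype(np.uint8),None,fx=9,fy=9,interpolation=cv2.INTER_CUBIC))
```

```text
[ 0.52641033 -0.11818895  0.05087828] [-7.48785632  1.6810055   7.00228124] [0.33074973 1.51338527 0.02779388]
line pt (rel) [-0.09775638  0.02338756 -0.11014987] dir [-0.72076724  0.16181049  0.67402667]
```

View pics/e_side.png

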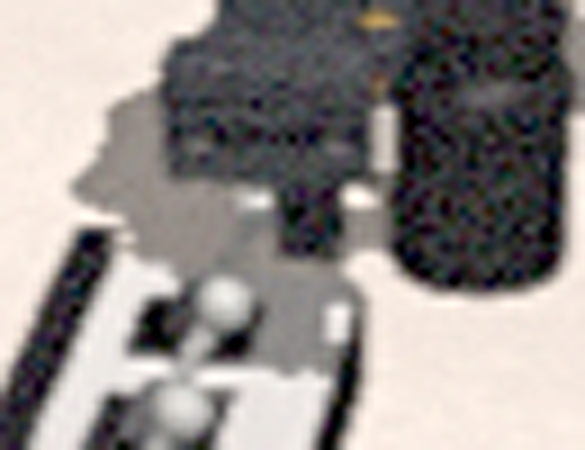

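View pics/e_top.png

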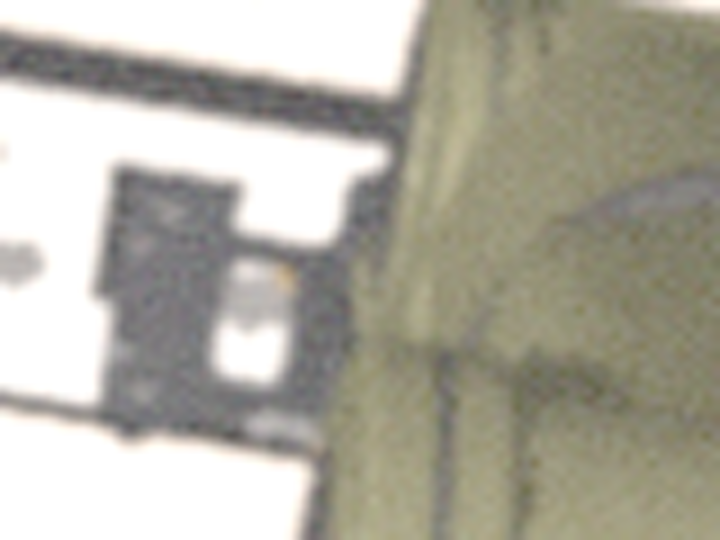

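The contact is on the finger's centre line, and the force runs mostly along the lever rod. So the tip edge is riding on the upper front of the ball, which means the finger is still too high. I'll back off, straighten up and go about 10 mm lower.

```bash
python3 -m creep '[-10,0,-2,0,0,0,-6,0,0,0,1.5,0,0,0,6,0,0,0,0,0,5,0,0,0,0,0,0,0,0,0]' >/dev/null; python3 w.py -.06 -.1125 .042;python3 look.py 7
```

```text
t 6.28 local mm [ -55.8 -113.1   42.2] shift [-4.2 -0.6  0.3] turn [ 0.22  0.38 -0.06] F [ 0.1 -0.7  0. ] op 0.004
[[429. 506.]]
```

View pics/s7.png

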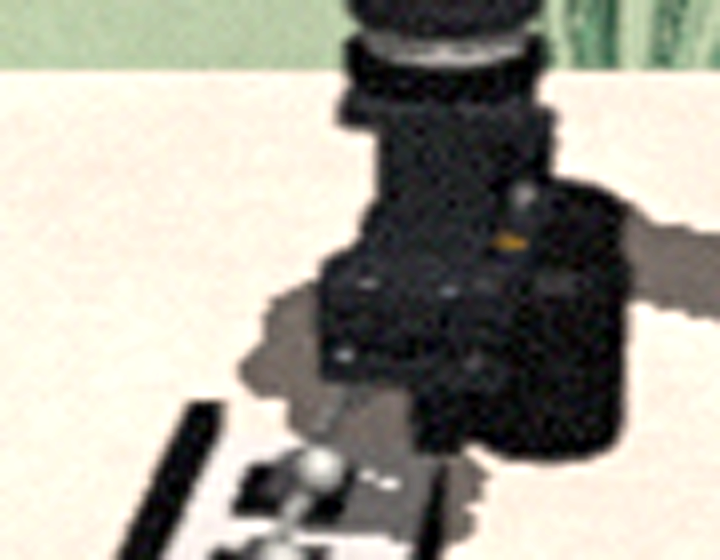

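```bash
python3 -m creep '[4,0,0,0,0,0,4,0,0,0,0,0,4,0,0,0,0,0]' >/dev/null; python3 w.py -.013 -.1125 .042
python3 -m creep '[4,0,0,0,0,0,4,0,0,0,0,0]' >/dev/null; python3 w.py -.013 -.1125 .042
```

```text
t 6.58 local mm [ -41.4 -113.1   42. ] shift [28.4 -0.6 -0.2] turn [ 0.22  0.33 -0.06] F [-0.  -0.8  0. ] op 0.007
t 6.75 local mm [ -38.2 -113.1   41.6] shift [25.2 -0.6 -0.8] turn [ 0.22  1.04 -0.06] F [-10.4   2.2   8.8] op 0.008
```

The force has the same direction with the tip lower, so the ball is sticking to the pad and the level push fights its upward arc. I'll follow the arc instead, forward and up.

```bash
python3 -m creep '[5,0,-3,0,0,0,5,0,-3,0,0,0]' >/dev/null; python3 w.py -.013 -.1125 .042
python3 -c "
from plant import *;s=get_state();print(s['contact_force'],s['moment'])"
python3 -m creep '[5,0,-3,0,0,0,5,0,-3,0,0,0]' >/dev/null; python3 w.py -.013 -.1125 .042; python3 look.py 8
```

```text
t 6.92 local mm [ -33.2 -113.1   46.3] shift [20.3 -0.6  3.7] turn [ 0.22  1.72 -0.06] F [-1.6 -0.3 -1.3] op 0.007
[-1.58174477 -0.2805394  -1.31542105] [ 0.0502374   0.47854791 -0.01508151]
t 7.08 local mm [ -23.2 -113.1   51.9] shift [10.5 -0.6  9.6] turn [ 0.22  1.87 -0.06] F [-1.5 -0.6 -0.9] op 0.008
[[348. 479.]]
```

View pics/s8.png

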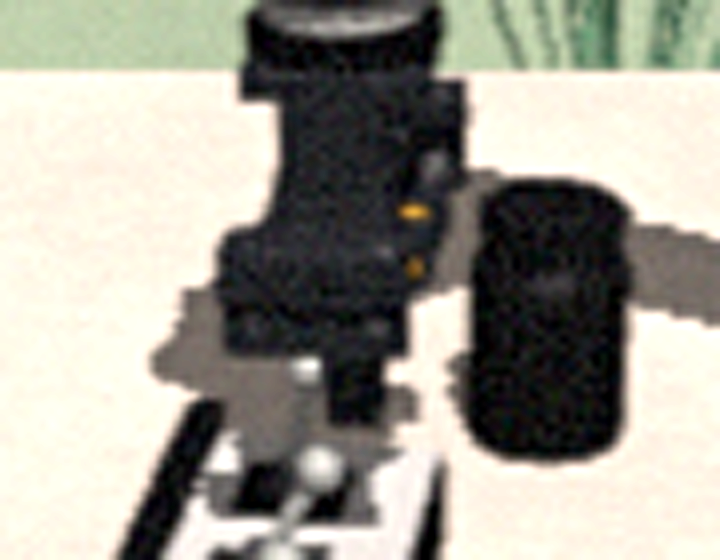

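The ball is now at (305,370), close to upright (predicted (290,359)). I'll continue.

```bash
python3 -m creep '[4,0,-1,0,0,0,4,0,0,0,0,0]' >/dev/null; python3 w.py -.013 -.1125 .052
python3 -m creep '[3,0,0,0,0,0]' >/dev/null; python3 w.py -.013 -.1125 .052; python3 look.py 9
```

```text
t 7.3 local mm [  -9.9 -113.1   54.3] shift [-3.1 -0.6  2.4] turn [ 0.22  1.39 -0.06] F [0.1 0.4 0.7] op 0.003
t 7.38 local mm [  -5.  -113.    54.7] shift [-7.9 -0.5  2.8] turn [ 0.22  1.23 -0.05] F [-0.3  0.2  0.1] op 0.003
[[303. 469.]]
```

View pics/s9.png

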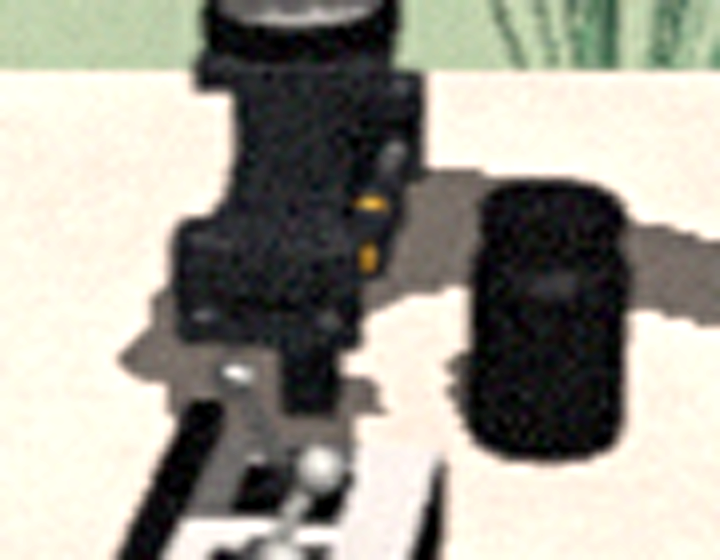

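Bat 1 has snapped over: the ball is at (235,372) and the predicted off position is (230,369). Next I'll back out, lift and shift to bat 2.

```bash
python3 -m creep '[-16,0,0,0,0,0,-18,0,0,0,0,0,-18,0,-8,0,1,0,-4,0,-12,0,0,0,0,0,0,0,0,0]' >/dev/null; python3 w.py -.06 -.0375 .07
python3 -m creep '[0,-25,0,0,0,0,0,-25,0,0,0,0,0,-22,0,0,0,0,0,0,0,0,0,0]' >/dev/null; python3 w.py -.056 -.0375 .045
```

```text
t 7.85 local mm [ -56.6 -112.6   76.6] shift [ -3.5 -75.1   6.3] turn [ 0.21 -0.36 -0.02] F [ 0.9 -0.  -0.4] op 0.007
t 8.18 local mm [-48.9 -39.7  78.4] shift [-7.6 -2.3 33.2] turn [ 0.2  -0.94 -0.35] F [ 0.3 -0.1 -0.2] op 0.005
```

```bash
python3 -m creep '[-10,-2,2,0,-0.9,0,0,0,12,0,0,0,0,0,11,0,0,0,0,0,6,0,0,0,0,0,0,0,0,0]' >/dev/null; python3 w.py -.056 -.0375 .045
python3 - <<'E'
from plant import *
from h import *
r=snapshot("side");cv2.imwrite("pics/s10.png",cv2.convertScaleAbs(cv2.resize(r["color"][120:200,200:300,::-1],None,fx=7,fy=7,interpolation=cv2.INTER_CUBIC),alpha=2.2))
E
```

```text
t 8.6 local mm [-55.2 -38.3  46. ] shift [-0.9 -0.8  1. ] turn [ 0.22 -0.25 -0.33] F [-0.6  0.3  0.3] op 0.006
```

View pics/s10.png

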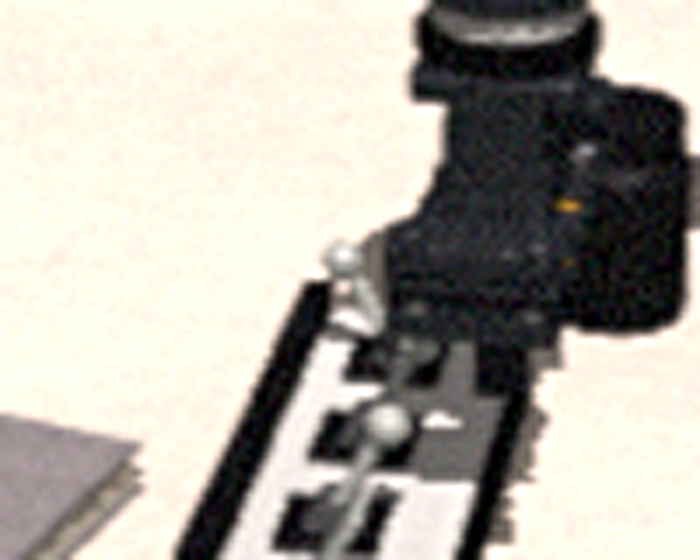

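Bat 1 is off, with its ball at (343,257). Bat 2's ball is at (415,345) and the finger is in front of it. I'll push bat 2 the same way.

```bash
python3 -m creep '[4,0,0,0,0,0,4,0,1,0,0,0,4,0,1,0,0,0]' >/dev/null; python3 w.py -.013 -.0375 .045
python3 -m creep '[5,0,-2,0,0,0,5,0,-3,0,0,0]' >/dev/null; python3 w.py -.013 -.0375 .045
python3 -m creep '[5,0,-3,0,0,0,5,0,-2,0,0,0]' >/dev/null; python3 w.py -.013 -.0375 .045
```

```text
t 8.9 local mm [-42.8 -40.2  44.7] shift [29.8 -3.  -0.2] turn [ 0.27 -0.19 -0.48] F [-0.2 -0.3  0.1] op 0.004
t 9.07 local mm [-33.8 -40.7  49.5] shift [20.8 -3.4  4.4] turn [ 0.29  0.04 -0.5 ] F [-1.9  0.6 -2.4] op 0.004
t 9.23 local mm [-24.7 -40.4  54.7] shift [11.7 -3.   9.7] turn [ 0.28  0.27 -0.46] F [-2.1  1.1 -0.8] op 0.007
```

```bash
python3 -m creep '[4,0,-1,0,0,0,4,0,0,0,0,0]' >/dev/null; python3 w.py -.01 -.0375 .052
python3 -m creep '[4,0,0,0,0,0,3,0,0,0,0,0]' >/dev/null; python3 w.py -.005 -.0375 .052
python3 - <<'E'
from plant import *
from h import *
r=snapshot("side");cv2.imwrite("pics/s11.png",cv2.convertScaleAbs(cv2.resize(r["color"][120:200,200:300,::-1],None,fx=7,fy=7,interpolation=cv2.INTER_CUBIC),alpha=2.2))
E
```

```text
t 9.4 local mm [-14.7 -40.4  56.8] shift [ 4.7 -2.9  4.7] turn [ 0.27  0.14 -0.46] F [-0.7  0.2  0.5] op 0.004
t 9.57 local mm [ -4.2 -40.5  57.7] shift [-0.8 -3.   5.7] turn [ 0.26 -0.16 -0.47] F [-0.   0.1 -0.3] op 0.007
```

View pics/s11.png

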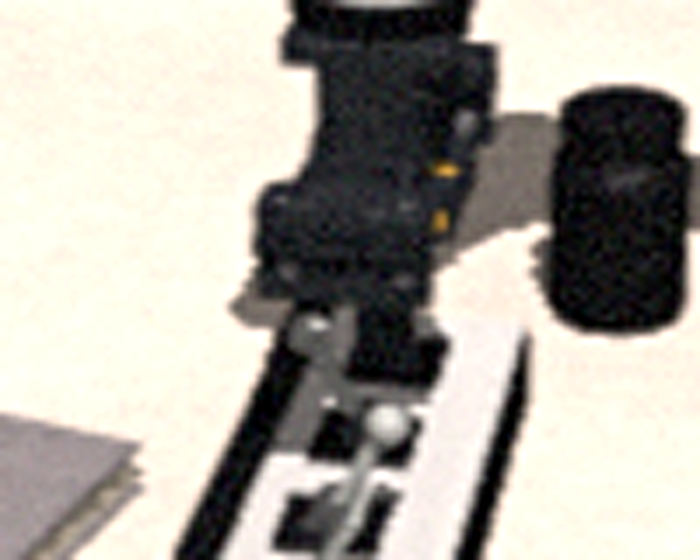

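Bat 2 is over, with its ball at (315,330) by the rail. On to bat 3.

```bash
python3 -m creep '[-16,0,0,0,0,0,-18,0,0,0,0,0,-18,0,-8,0,0,0,-6,0,-12,0,0,0,0,0,0,0,0,0]' >/dev/null; python3 w.py -.06 .0375 .07
python3 -m creep '[-4,-26,0,0,0,0,-2,-26,0,0,0,0,-2,-24,0,0,0,-0.5,0,0,0,0,0,0]' >/dev/null; python3 w.py -.056 .0375 .045
```

```text
t 10.03 local mm [-59.1 -40.2  78.3] shift [ -1.7 -77.7   7.9] turn [ 0.26 -0.63 -0.54] F [0.1 0.2 0.6] op 0.005
t 10.37 local mm [-59.5  36.8  80.1] shift [ 2.7 -0.9 35.2] turn [ 0.22 -1.24 -0.4 ] F [-0.8  0.8  0. ] op 0.003
```

```bash
python3 -m creep '[0,0,8,0,-1.2,-0.4,0,0,12,0,0,0,0,0,10,0,0,0,0,0,5,0,0,0,0,0,0,0,0,0]' >/dev/null; python3 w.py -.056 .0375 .045
python3 - <<'E'
from plant import *
from h import *
r=snapshot("side");cv2.imwrite("pics/s12.png",cv2.convertScaleAbs(cv2.resize(r["color"][120:220,190:300,::-1],None,fx=6,fy=6,interpolation=cv2.INTER_CUBIC),alpha=2.2))
E
```

```text
t 10.78 local mm [-53.  36.  43.] shift [-3.  -1.5 -2.1] turn [ 0.2  -0.29  0.06] F [0.9 0.3 0.3] op 0.004
```

View pics/s12.png

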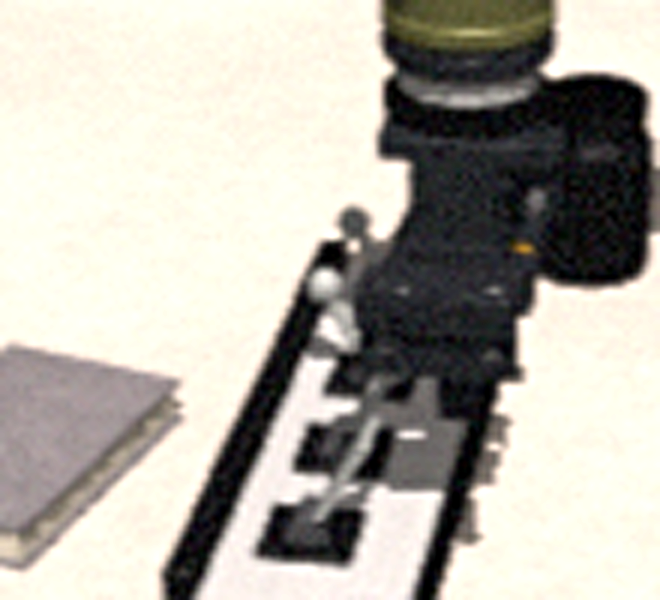

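Bats 1 and 2 both lie to the rail, at (352,222) and (325,285). The paddle runs from (315,515) towards (380,385), leaning to the front and untouched. I'll push bat 3.

```bash
python3 -m creep '[4,0,0,0,0,0,4,0,0,0,0,0,3,0,0,0,0,0]' >/dev/null; python3 w.py -.013 .0375 .045
python3 -m creep '[5,0,-2,0,0,0,5,0,-3,0,0,0]' >/dev/null; python3 w.py -.013 .0375 .045
python3 -m creep '[5,0,-3,0,0,0,5,0,-2,0,0,0]' >/dev/null; python3 w.py -.013 .0375 .045
```

```text
t 11.08 local mm [-41.2  34.1  43.6] shift [28.2 -3.4 -1.3] turn [ 0.25 -0.25 -0.07] F [ 0.2 -0.2  1. ] op 0.004
t 11.25 local mm [-32.7  33.7  48.6] shift [19.7 -3.9  3.6] turn [ 0.29  0.02 -0.07] F [-3.3  0.7 -2.6] op 0.004
t 11.42 local mm [-23.6  34.   54. ] shift [10.6 -3.5  9. ] turn [ 0.29  0.22 -0.03] F [-2.4  0.2 -0.6] op 0.005
```

```bash
python3 -m creep '[4,0,-1,0,0,0,4,0,0,0,0,0]' >/dev/null; python3 w.py -.01 .0375 .052
python3 -m creep '[4,0,0,0,0,0,3,0,0,0,0,0]' >/dev/null; python3 w.py -.005 .0375 .052
python3 - <<'E'
from plant import *
from h import *
r=snapshot("side");cv2.imwrite("pics/s13.png",cv2.convertScaleAbs(cv2.resize(r["color"][120:220,190:300,::-1],None,fx=6,fy=6,interpolation=cv2.INTER_CUBIC),alpha=2.2))
E
```

```text
t 11.58 local mm [-13.3  34.1  56.1] shift [ 3.3 -3.4  4.1] turn [ 0.27  0.06 -0.03] F [-0.6 -0.2  0.3] op 0.003
t 11.75 local mm [-2.9 34.2 57.1] shift [-2.1 -3.3  5. ] turn [ 0.24 -0.23 -0.05] F [-0.2 -1.   0. ] op 0.003
```

View pics/s13.png

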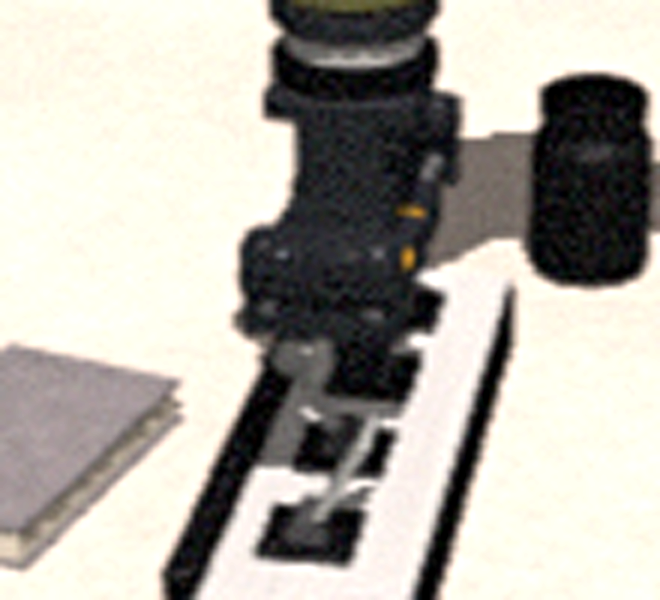

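Bat 3's ball is at (300,360), back by the rail. I'll back out, lift clear and check the whole scene.

```bash
python3 -m creep '[-16,0,0,0,0,0,-18,0,0,0,0,0,-20,0,-8,0,0,0,-8,0,-25,0,0,0,-5,0,-35,0,0,0]' >/dev/null
python3 -m creep '[-20,0,-40,0,0,0,-30,10,-30,0,0,0,-35,15,-10,0,0,0,-35,15,0,0,0,0,-35,15,0,0,0,0]' >/dev/null
python3 -m creep '[0,35,-10,0,0,0,0,35,0,0,0,0,0,35,0,0,0,0,0,35,0,0,0,0,0,35,0,0,0,0]' >/dev/null
python3 -m creep '[0,0,0,0,0,0,0,0,0,0,0,0]'
python3 pic.py 20
python3 - <<'E'
from h import *
from plant import *
for n in("side","top"):
    for t in("jar","plant","book"): print(n,t,[([round(v) for v in d["xy"]],round(d["score"],2)) for d in find_in(t,n)][:1])
p=np.load("p.npy")
for n,o in(("side",(200,110)),("top",(180,150))):
    a=cv2.imread(f"pics/{n}20.png");a=cv2.convertScaleAbs(a,alpha=1.5)
    for k in(-1.5,-.5,.5,1.5):
        for x,c in((-.024,(0,0,255)),(.024,(0,255,0))):
            cv2.circle(a,tuple(((proj(n,con(p,[(x,k*.075,.097)]))[0]-o)*4).astype(int).tolist()),16,c,1)
    cv2.imwrite(f"pics/{n}20o.png",a)
E
```

```text
clock: 13.22
tool_pos: [0.33, -0.181, 0.2166]
eef_rot: [0.998, -0.069, 0.013, 0.002]
contact_force: [-0.2, 0.4, -0.7]
opening: 0.006
side jar [([289, 149], 0.6)]
side plant [([250, 239], 0.81)]
side book [([191, 200], 0.77)]
top jar [([365, 252], 0.77)]
top plant [([161, 208], 0.95)]
top book [([273, 143], 0.62)]
```

View pics/side20o.png

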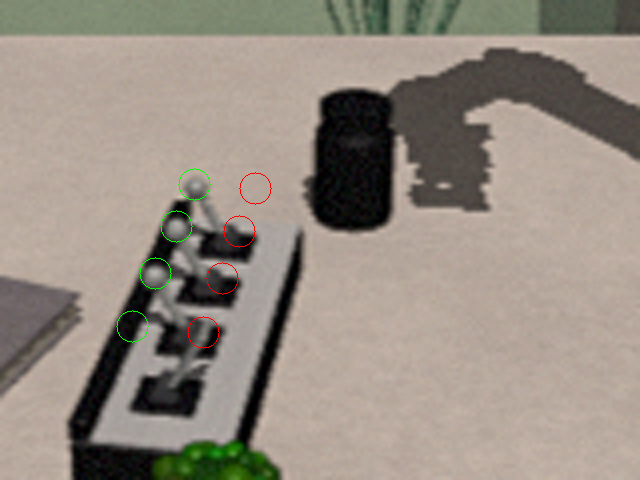

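View pics/top20o.png

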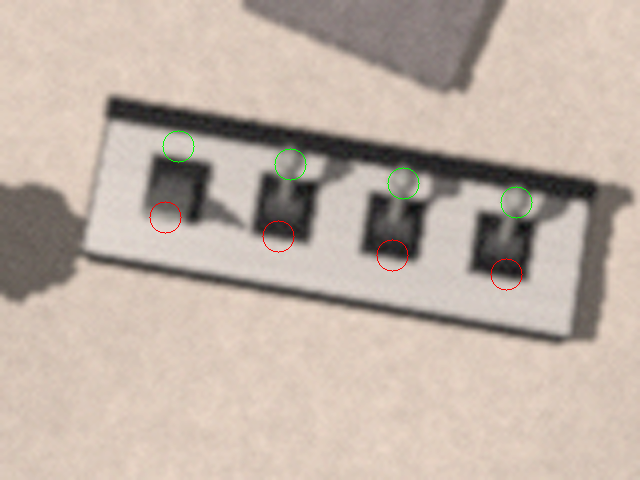

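All three balls lie on the green (off) marks in both views. The paddle is still to the front, and the jar, plant and book show within 3 px of where they started.

```bash
python3 -c "
from plant import *
print(finish_job())"
```

```text
the job is handed in; nothing more can be done
None
```

All three round-knobbed levers were leaning to the front. I pushed each past its middle with the shut fingertips, and each snapped over to the back rail. I handed the job in at about 13 s.

**Last checks:**
- In both camera views the three balls sit on their predicted "off" positions.
- The paddle still leans to the front, as it did at the start.
- The jar, plant and book were found within 3 px of where they started.
- The arm was clear of everything, with the contact force near zero.

**What disagreed along the way:**
- **Tool height:** the fingertips looked about 34 mm higher in the side view than the reported TCP height. The first pass went over the ball without touching it, so I set the height from the pictures.
- **First lever:** the first two level pushes stalled at about 12–14 N, partly along the rod, because the ball stuck to the pad. I backed off after the first, then pushed forward and upward along the lever's arc, which moved it easily. Readings on the other two levers stayed at about 4 N or less.

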